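Square a router base plate into the corner of a drilling jig

TASK

Take the yellow push stick out of its holder and, touching the loose aluminium plate only by means of the stick, slide the plate on the jig board until its long edge is pressed flat against the red fence, then along that fence until its short edge is pressed against the blue fence. Press it home at each fence with about 5 N, and never push the plate with more than 15 N. Leave the plate flat and touching both fences, hang the stick upright back in its holder with the collar fully down, and disturb nothing else on the bench.

Things in the scene. Friction and masses are not known exactly. Their poses are not given: they have to be found in the camera images.
- plate: loose smooth aluminium plate, 80 (its x) x 110 (its y) x 12 mm, about 0.28 kg, flat on the jig board, 20 to 60 mm short of either fence and up to 0.25 rad off square. Origin: centre of its underside. Its +x long edge goes to the red fence, its +y short edge to the blue one. It drags on the board with about 1 N. A stacked pair of like plates on the bench must be left alone.
- corner (a point): inside corner where the fences meet, level with the top of the fixed plywood board (240 x 260 x 12 mm; its centre 85 mm in -x, 105 mm in -y from here). x points square into the red fence, y into the blue: the seated plate's origin is at x -40, y -55 mm. A loose brass block, 20 mm high, stands on the board 180 mm in -x and 10 mm in -y from here; leave it.
- fence_far: red fence fixed to the jig, 220 mm long, 20 mm thick, 18 mm high above the board. Origin: middle of its inner face, at board level; x points into the fence, y along it towards the blue fence. Rigid; does not give.
- fence_side: blue fence fixed to the jig, 150 mm long, 20 mm thick, 18 mm high above the board. Origin: middle of its inner face, at board level; y points into the fence, x along it towards the red fence. Rigid; does not give.
- pusher_grip (a point): push stick, 0.12 kg, hanging upright in its holder: yellow square handle 24 x 24 x 60 mm (faces square to its x, y axes), under it a black collar 54 mm across, 6 mm thick, and an orange round foot pin (the part that pushes), 14 mm diameter, 40 mm long. This point is the handle's centre, 30 mm above the collar's top, 36 mm above its underside, 76 mm above the foot's flat bottom; z is up.
- pusher: the push stick itself; origin on its axis, level with the foot's bottom, z up. The foot pin is a stiff swivelling crank: it stands 6 mm off the stick's axis, in a direction set differently each time, hidden under the collar and not measured, so where it will touch is known only to 6 mm and must be felt. It does not turn under the forces of this job.
- socket (a point): centre of the socket's mouth in the top of the holder: a fixed dark wooden block 85 x 85 x 55 mm with one upright blind hole, 36 mm diameter, 48 mm deep. The stick hangs in it by its collar, which rests on the block's top, so the handle's centre is then 36 mm above this mouth. A drill-bit stand on a smaller block stands elsewhere; leave it alone.

How it is judged (in metres and radians):
On the way, in this order (a step that is already met when the one before it is completed fails the run):
1. the push stick is lifted out of its holder (height (world z) of pusher_grip above 0.125 m), for 0.1 s.
2. the plate's long edge is pressed flat against the red fence (more than 1.5 N, within 1.4 degrees) (contact force between plate and fence_far above 1.5 N and angle between the x axis of plate and the x axis of corner, either way round below 0.025 rad), for 0.1 s.
3. the plate's short edge is pressed against the blue fence (more than 1.5 N) (contact force between plate and fence_side above 1.5 N), for 0.1 s.
At the end, for the whole second after the job is handed in: Plate flat, at rest, each edge within 1.7 mm of its fence and within 1.4 degrees of square; push stick released, at rest, foot in the socket, collar down on the holder (handle's centre under 40 mm above the mouth and within 10 mm of its axis, leaning under 0.1 rad) (x of plate in the frame of corner above -0.0417 m and y of plate in the frame of corner above -0.0567 m and angle between the x axis of plate and the x axis of corner, either way round below 0.025 rad and z of plate in the frame of corner below 0.003 m and horizontal distance between pusher_grip and socket below 0.01 m and z of pusher_grip in the frame of socket below 0.04 m and angle between pusher_grip's own z axis and vertical below 0.1 rad and linear speed of plate below 0.01 m/s and linear speed of pusher below 0.02 m/s); the robot touches nothing.
It fails at once if the push stick presses the plate with more than 15 N (contact force between pusher and plate above 15 N).
It fails at once if the robot itself touches the plate (contact force between any of the fingers, the arm and plate above 0.3 N).
It fails at once if the plate is lifted or tipped (angle between plate's own z axis and vertical above 0.1 rad or z of plate in the frame of corner above 0.006 m).
It fails at once if something else on the bench is moved by more than 10 mm (distance of any of glue, screw_jar, wax_can, spare_plates, mallet, try_square, setup_block from where it was at the start of the episode above 0.01 m).
It also fails if it takes over 72 s, if anything falls off the work surface, if the arm or the gripper's body presses on something with over 40 N, if the wrist force passes 120 N, or if a joint passes its speed limit or range.

ROBOT

A 7-joint arm with a two-finger parallel gripper is mounted at the origin on the work surface. World frame = base frame: x ahead of the robot, y to its left, z up, the work surface at z = 0. Lengths are in mm, angles in rad, forces in N, time in s.
With the tool pointing down it reaches from about 400 to 875 mm from the base axis. Payload 4.4 kg.
Tool frame: the origin (TCP) lies at the very end of the fingers, on their centre line; the grasp point (between the pads) lies 19 mm behind it; z points along the fingers, y is the line along which they close (so a half turn about z gives the same grasp; the last joint's range is limited). The gripper opens to 85 mm and grips with 20 to 120 N. Pads are 22 mm wide; open, the fingers measure 114 mm over their backs; the gripper's body (76 mm by 85 mm) begins 54 mm behind the grasp point. The pads swing forward as they close: fully open they stand 13 mm farther back than shut.
Start: joints at [-0.066, 0.628, 0.038, 1.517, -0.027, 0.996, -0.02], TCP at [650.014, 0.027, 231.313] pointing down, gripper open.
Joint ranges: [-3.06, 3.06], [-0.37, 2.12], [-1.25, 1.32], [0.18, 2.47], [-1.1, 4.24], [0.23, 1.98], [-2.94, 2.94]. Speed limits (rad/s): [2.57, 2.57, 3.14, 3.14, 3.14, 3.14, 3.14].

INTERFACE

Orientations are given as [roll, pitch, yaw] about the fixed x, y, z axes, in that order (R = Rz(yaw) Ry(pitch) Rx(roll)).
In Python, from cell import sensors, get_image, camera_params, order gives the robot as it stands.
- The arm moves only by the shell command python3 -m inch 'ROWS' [OPENING]. ROWS is JSON, a list that holds one entry, the list of rows, each a list of 4 numbers: the shift along the tool's x, y, z in cm, then the turn about the tool's z in degrees. A call has 1 to 8 rows; each row is the pose to reach, as a shift and turn from the pose commanded when the call began, along the tool's axes at that moment; what a row does not reach only later rows make up. A row lasts 1/12 s, in which the tool goes at most 41.7 mm and 7.16 degrees, less where a joint would pass 70% of its speed; a pose out of reach is approached as far as the arm can. A call with a gripper value outside its range is refused whole. OPENING is the finger opening in cm, from 0 to 8.54, set as the call begins (- or left out, the last holds). The fingers move at their own pace and stop on an object; the grip force is fixed at half the most. Time passes only in rows, so rows that repeat a pose let the fingers close. It gives the time, the measured TCP pose, the force, the opening and the grip force at its end, in the units of the state.
- sensors.read_state(): the state, without advancing time (a new reading comes with each control period).
- get_image(name): name is "scene" or "side" or "wrist"; returns the picture (384x512x3 uint8, blue, green, red); there is no depth.
- camera_params(name): a dict with "mtx" (3x3 intrinsics, pixels), "rvec" (rotation vector, rad) and "tvec" (3), from world to camera coordinates, as OpenCV has them. Camera axes: x right, y down, z forward; pixel columns grow to the right and rows downward; lengths in mm; the calibration is good to about 2 mm. A picture is of the moment at which its call begins: read the wrist's pose just before it. camera_params takes no time and is no camera call; for the wrist camera it gives the pose at the moment of the call.
- order.finish_job(): hands the job in; it is judged then, once.
The state is a dict: "clock": time; "qpos": joint angles; "qd": joint speeds; "tau": joint torques, N m; "eef_pos": TCP position; "tool_rot": TCP orientation; "force": force on the tool from outside, world axes, zero at the start; "torque": the same for the moment, N m; "width": finger opening in mm; "gripper_force": force on a finger pad.
Only numpy, scipy, OpenCV 4.12 (cv2) and the standard library are available. Lean on these libraries where they do the work, as an engineer would, in place of code of your own. Each camera call takes 0.05 s, during which the arm holds its last target. There are 200 camera calls.

## Working session

There is one attempt and no reset: what is moved stays moved. The work goes in short steps, Python scripts to look and compute and a shell command to move; the robot and the scene stay as the last step left them, time stands still between calls to the robot, and variables do not carry over. Pictures are saved under pics/ and viewed, at most 10 in all, crops included, and the job is handed in when it is done.

```bash
ls; mkdir -p pics
python3 - <<'E'
from cell import sensors,get_image,camera_params
import cv2,numpy as np
a=get_image("scene");b=get_image("side");c=get_image("wrist")
for n,i in zip("scene side wrist".split(),(a,b,c)): cv2.imwrite(f"pics/{n}0.png",i)
for n in "scene side wrist".split():
  p=camera_params(n);R=cv2.Rodrigues(np.array(p["rvec"]))[0];print(n,(-R.T@np.array(p["tvec"]).ravel()).round(),p["mtx"][0][0],R.round(2).tolist())
s=sensors.read_state();print(s)
E
```

```text
pics
scene [1063. -497.  667.] 378.48239212946754 [[0.69, 0.73, -0.0], [0.45, -0.43, -0.78], [-0.57, 0.53, -0.62]]
side [ 289. -760.  602.] 399.3563985368402 [[0.94, -0.34, 0.02], [-0.18, -0.52, -0.83], [0.3, 0.78, -0.55]]
wrist [649.  66. 374.] 339.16567859418274 [[1.0, 0.0, -0.0], [0.0, -0.97, 0.26], [-0.0, -0.26, -0.97]]
{'clock': 0.15, 'qpos': array([-0.065772  ,  0.62914559,  0.03846003,  1.51810818, -0.02698928,
        0.99625185, -0.01995691]), 'qd': array([ 5.63453894e-04, -2.83022830e-03,  1.23304554e-03, -3.85205309e-03,
       -2.23628801e-03, -1.53255593e-03,  1.69819536e-05]), 'tau': array([ 2.19518879e-03, -5.63800478e+01,  1.22790758e+00, -1.93650573e+01,
        1.11919764e-02,  7.40401709e-03, -1.44664841e-05]), 'eef_pos': array([6.49557185e+02, 5.60290105e-03, 2.30602437e+02]), 'tool_rot': array([-3.14019807e+00,  2.15692962e-05,  1.57080853e+00]), 'force': array([ 0.12629484, -0.16929179,  0.36155842]), 'torque': array([ 0.02239076, -0.03821224,  0.00178355]), 'gripper_force': 0.0, 'width': 85.41342489175366}
```

View pics/scene0.png

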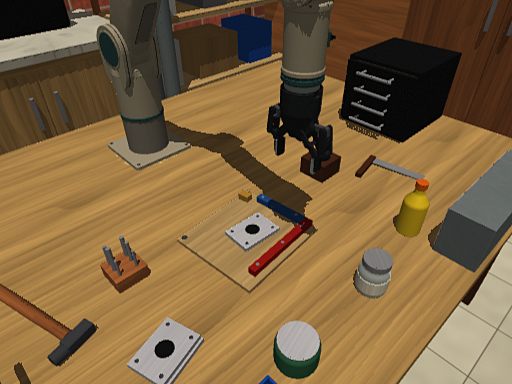

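View pics/side0.png

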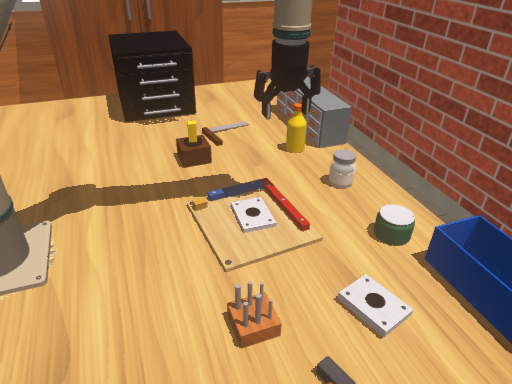

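View pics/wrist0.png

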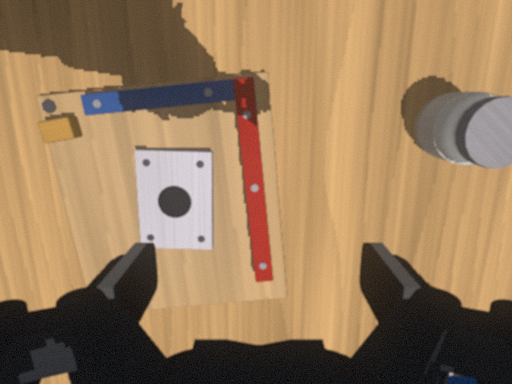

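The scene and side views show the board with the red and blue fences. The yellow handle is at side (192,131), on the holder at (194,150). The wrist view shows the plate at (175,200), the fence corner at about (237,100) and the brass block at (58,130).

```bash
cat > h.py <<'E'
import cv2,numpy as np
from cell import sensors,get_image,camera_params
def cast(px,p,z):
    K=np.array(p["mtx"]);R=cv2.Rodrigues(np.array(p["rvec"],float))[0];t=np.array(p["tvec"],float).ravel()
    px=np.asarray(px,float).reshape(-1,2);C=-R.T@t
    d=np.c_[px,np.ones(len(px))]@np.linalg.inv(K).T@R
    return (C+d*((z-C[2])/d[:,2])[:,None])
def proj(P,p):
    return cv2.projectPoints(np.asarray(P,float).reshape(-1,1,3),np.array(p["rvec"],float),np.array(p["tvec"],float),np.array(p["mtx"]),None)[0].reshape(-1,2)
def blob(m,near=None):
    cs=cv2.findContours(m.astype(np.uint8),cv2.RETR_EXTERNAL,cv2.CHAIN_APPROX_NONE)[0]
    if near is not None: cs=[c for c in cs if cv2.pointPolygonTest(c,near,True)>-8] or cs
    return max(cs,key=cv2.contourArea)
def rect(c,p,z):
    P=cast(c.reshape(-1,2)+0.0,p,z)[:,:2].astype(np.float32)
    return cv2.minAreaRect(P)
E
python3 - <<'E'
from h import *
p=camera_params("wrist");i=cv2.imread("pics/wrist0.png");h=cv2.cvtColor(i,cv2.COLOR_BGR2HSV);H,S,V=cv2.split(h)
red=((H<5)|(H>174))&(S>180)&(V>50); red[:,300:]=0
blue=(H>100)&(H<130)&(S>110)&(V>30); blue[150:]=0
pl=(S<40)&(V>120); 
for n,m,z in(("red",red,30),("blue",blue,30),("plate",pl,24)):
    c=blob(m,(175.,160.) if n=="plate" else None); r=rect(c,p,z); print(n,r,cv2.boxPoints(r).round(1).tolist(),cv2.boundingRect(c))
p=camera_params("side");i=cv2.imread("pics/side0.png");h=cv2.cvtColor(i,cv2.COLOR_BGR2HSV);H,S,V=cv2.split(h)
y=(H>22)&(H<34)&(S>180)&(V>100);y[:,:170]=0;y[:,215:]=0;y[160:]=0
c=blob(y);x,yy,w,hh=cv2.boundingRect(c);print((x,yy,w,hh),"handle top/bot",cast([[x+w/2,yy+3],[x+w/2,yy+hh-2]],p,0)[:0],cast([x+w/2,yy+2],p,121),cast([x+w/2,yy+hh],p,61))
E
```

```text
red ((645.633056640625, -39.132957458496094), (17.69416046142578, 183.41712951660156), 5.668613433837891) [[627.7999877929688, 51.29999923706055], [645.9000244140625, -131.3000030517578], [663.5, -129.5], [645.4000244140625, 53.0]] (238, 115, 34, 166)
blue ((495.05523681640625, 63.064903259277344), (37.699981689453125, 17.930299758911133), 6.089252471923828) [[475.3999938964844, 70.0], [477.29998779296875, 52.20000076293945], [514.7000122070312, 56.099998474121094], [512.7999877929688, 74.0]] (82, 92, 41, 22)
plate ((558.2971801757812, -39.4219970703125), (111.15478515625, 80.6544418334961), 88.04621887207031) [[516.0999755859375, -93.5999984741211], [596.7000122070312, -96.30000305175781], [600.5, 14.699999809265137], [519.9000244140625, 17.5]] (135, 149, 78, 101)
(188, 121, 8, 4) handle top/bot [] [[492.56754874 290.13656941 121.        ]] [[514.6052999  406.27398635  61.        ]]
```

Run:
```python
from h import *
p=camera_params("wrist");i=cv2.imread("pics/wrist0.png");h=cv2.cvtColor(i,cv2.COLOR_BGR2HSV);H,S,V=cv2.split(h)
print("blue cols");
for x in (100,150,200): print(x,[tuple(h[y,x]) for y in range(82,118,2)])
print("red row",[tuple(h[200,x]) for x in range(236,276,2)])
print("red row180 top",[tuple(h[y,243]) for y in range(70,120,4)])
i=cv2.imread("pics/side0.png");h=cv2.cvtColor(i,cv2.COLOR_BGR2HSV)
for y in range(116,168,3): print(y,[tuple(int(k) for k in h[y,x]) for x in range(184,202,3)])
```

```text
blue cols
100 [(np.uint8(18), np.uint8(123), np.uint8(197)), (np.uint8(16), np.uint8(112), np.uint8(200)), (np.uint8(16), np.uint8(116), np.uint8(189)), (np.uint8(16), np.uint8(104), np.uint8(133)), (np.uint8(16), np.uint8(103), np.uint8(136)), (np.uint8(137), np.uint8(44), np.uint8(92)), (np.uint8(111), np.uint8(135), np.uint8(149)), (np.uint8(110), np.uint8(139), np.uint8(152)), (np.uint8(110), np.uint8(140), np.uint8(148)), (np.uint8(111), np.uint8(104), np.uint8(137)), (np.uint8(124), np.uint8(29), np.uint8(143)), (np.uint8(124), np.uint8(23), np.uint8(154)), (np.uint8(116), np.uint8(51), np.uint8(144)), (np.uint8(111), np.uint8(129), np.uint8(148)), (np.uint8(110), np.uint8(139), np.uint8(152)), (np.uint8(111), np.uint8(113), np.uint8(151)), (np.uint8(13), np.uint8(68), np.uint8(166)), (np.uint8(17), np.uint8(99), np.uint8(206))]
150 [(np.uint8(16), np.uint8(109), np.uint8(103)), (np.uint8(18), np.uint8(103), np.uint8(97)), (np.uint8(15), np.uint8(100), np.uint8(94)), (np.uint8(122), np.uint8(60), np.uint8(72)), (np.uint8(111), np.uint8(105), np.uint8(73)), (np.uint8(112), np.ui
[... 3978 characters left out ...]
51, 88), (11, 167, 119)]
149 [(11, 166, 117), (11, 166, 115), (11, 165, 113), (11, 163, 100), (13, 157, 83), (11, 155, 87)]
152 [(14, 159, 77), (12, 153, 85), (13, 154, 86), (12, 156, 85), (12, 160, 86), (13, 155, 82)]
155 [(12, 161, 87), (12, 153, 85), (12, 159, 85), (13, 162, 85), (13, 160, 86), (12, 157, 86)]
158 [(13, 160, 86), (12, 158, 87), (13, 156, 85), (13, 158, 84), (13, 156, 85), (12, 161, 84)]
161 [(13, 161, 87), (13, 163, 86), (13, 163, 86), (12, 156, 85), (13, 159, 85), (12, 159, 85)]
164 [(13, 159, 88), (13, 159, 88), (13, 159, 85), (13, 163, 86), (12, 156, 90), (14, 156, 103)]
167 [(14, 156, 113), (16, 150, 175), (19, 135, 236), (18, 133, 235), (19, 132, 237), (19, 133, 235)]
```

Run:
```python
import cv2
i=cv2.imread("pics/side0.png")[100:180,150:260];j=cv2.imread("pics/wrist0.png")[60:300,30:300]
import numpy as np
a=cv2.resize(i,None,fx=4,fy=4,interpolation=0);b=cv2.resize(j,(360,320),interpolation=0)
cv2.imwrite("pics/c1.png",np.hstack([a,b]))
```

```text
(no output)
```

View pics/c1.png

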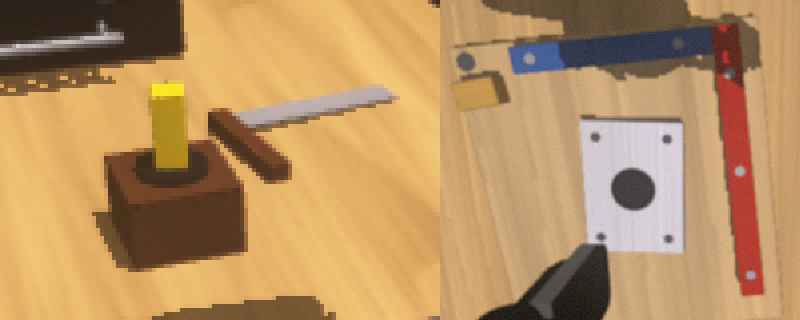

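The crop shows the handle's top face centre at side (192,122.5) and its foot at (193,142). The handle stands clear on the holder, with the try square beside it. The red fence and the shadowed blue fence separate cleanly.

Run:
```python
from h import *
p=camera_params("wrist");i=cv2.imread("pics/wrist0.png");h=cv2.cvtColor(i,cv2.COLOR_BGR2HSV);H,S,V=cv2.split(h)
red=((H<8)|(H>174))&(S>130)&(V>60); red[:,300:]=0
blue=(H>100)&(H<130)&(S>50)&(V>50); blue[150:]=0;blue[:,260:]=0
for n,m,z in(("red",red,30),("blue",blue,30)):
    r=rect(blob(m),p,z); print(n,r,cv2.boxPoints(r).round(1).tolist())
p=camera_params("side")
print(cast([192,122.3],p,121),cast([193,142.5],p,61))
i=cv2.imread("pics/side0.png");h=cv2.cvtColor(i,cv2.COLOR_BGR2HSV);H,S,V=cv2.split(h)
m=(H<16)&(V<140)&(S>100)
m[:130]=0;m[172:]=0;m[:,:170]=0;m[:,213:]=0
c=blob(m,(192.,155.));hu=cv2.convexHull(c).reshape(-1,2);q=cv2.approxPolyDP(hu,2.5,True).reshape(-1,2);print(q.tolist());print(cast(q,p,55).round(0)[:,:2].tolist());print(cast(q,p,0).round(0)[:,:2].tolist())
```

```text
red ((643.8338623046875, -22.373855590820312), (19.985754013061523, 219.639892578125), 5.663268566131592) [[623.0999755859375, 85.9000015258789], [644.7000122070312, -132.60000610351562], [664.5999755859375, -130.6999969482422], [642.9000244140625, 87.9000015258789]]
blue ((549.48583984375, 68.3738784790039), (148.57069396972656, 19.51787567138672), 5.411729335784912) [[474.6000061035156, 71.0999984741211], [476.5, 51.70000076293945], [624.4000244140625, 65.69999694824219], [622.5, 85.0999984741211]]
[[493.63769848 294.85252523 121.        ]] [[490.30569729 286.03653003  61.        ]]
[[202, 135], [210, 146], [210, 162], [182, 166], [177, 159], [176, 139]]
[[530.0, 338.0], [535.0, 260.0], [510.0, 169.0], [434.0, 172.0], [429.0, 214.0], [449.0, 336.0]]
[[554.0, 449.0], [559.0, 363.0], [533.0, 263.0], [448.0, 266.0], [443.0, 312.0], [465.0, 447.0]]
```

```bash
python3 -m inch '[[[4,-2,0,0],[8,-4,0,0],[12,-6,0,0],[16,-8,0,0],[20,-10,0,0],[24,-12.5,0,0],[28,-15,0,0],[29,-15.5,0,0]]]'; python3 -m inch '[[[0,0,0,0],[0,0,0,0],[0,0,0,0]]]'
python3 - <<'E'
from h import *
p=camera_params("wrist");i=get_image("wrist");cv2.imwrite("pics/w1.png",i)
s=sensors.read_state();print(s["eef_pos"],s["tool_rot"],p["rvec"],p["tvec"])
h=cv2.cvtColor(i,cv2.COLOR_BGR2HSV);H,S,V=cv2.split(h)
m=(H>22)&(H<34)&(S>170)&(V>200)
c=blob(m);r=rect(c,p,121);print(cv2.boundingRect(c),r)
E
```

```text
clock: 0.82
eef_pos: [492.9, 292.3, 231.2]
tool_rot: [-3.141, -0.0, 1.572]
force: [0.3, -0.9, 0.2]
width: 85.6
gripper_force: 0.0
clock: 1.07
eef_pos: [495.3, 289.4, 231.2]
tool_rot: [3.141, 0.001, 1.571]
force: [0.8, -0.1, -0.7]
width: 85.8
gripper_force: 0.0
[495.82468922 288.45334408 231.18378653] [3.14119752e+00 1.25971204e-03 1.56885001e+00] [-2.87655008e+00 -2.30090103e-03  1.07089837e-03] [-494.84379368  244.45728501  454.87185769]
(239, 166, 6, 17) ((481.06402587890625, 300.1923522949219), (3.7231290340423584, 12.573702812194824), 6.393020153045654)
```

View pics/w1.png

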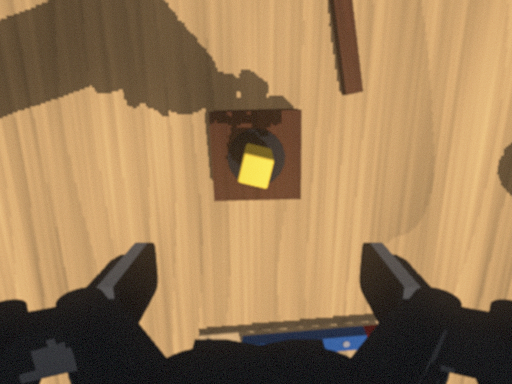

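The wrist view shows the handle at (256,167), with its bright top face turned by roughly -12 degrees. The holder square spans (210-300, 109-200), with the black collar around the handle.

Run:
```python
from h import *
i=cv2.imread("pics/w1.png");p=camera_params("wrist")
h=cv2.cvtColor(i,cv2.COLOR_BGR2HSV);H,S,V=cv2.split(h)
for y in range(142,192,3):print(y,[(int(H[y,x]),int(S[y,x]),int(V[y,x])) for x in (246,252,258,264,270)])
y=(S>170)&(H>20)&(H<36)
for t in (110,150,170,200,220):
    c=blob(y&(V>t),(256.,172.));r=rect(c,p,121);print(t,r,cv2.boundingRect(c))
m=(H<16)&(V<140)&(S>100)|(V<70);m[:100]=0;m[210:]=0;m[:,:190]=0;m[:,320:]=0
c=blob(m);q=cv2.approxPolyDP(cv2.convexHull(c),4,True).reshape(-1,2);print(q.tolist(),cast(q,p,55)[:,:2].round(1).tolist())
k=(S<90)&(V<75);k[:100]=0;k[200:]=0;k[:,:215]=0;k[:,300:]=0;c=blob(k,(235.,155.));e=cv2.minEnclosingCircle(cast(c.reshape(-1,2),p,61)[:,:2].astype(np.float32));print("collar",e,cv2.boundingRect(c))
```

```text
142 [(15, 161, 49), (16, 114, 58), (16, 159, 48), (17, 127, 54), (17, 67, 69)]
145 [(23, 175, 96), (22, 181, 110), (22, 165, 85), (21, 140, 51), (9, 71, 72)]
148 [(23, 178, 112), (22, 172, 120), (22, 172, 120), (22, 177, 111), (19, 123, 91)]
151 [(22, 175, 121), (22, 169, 119), (23, 179, 120), (22, 173, 122), (22, 172, 117)]
154 [(23, 176, 227), (23, 187, 161), (22, 177, 124), (24, 192, 113), (23, 193, 115)]
157 [(26, 167, 247), (26, 161, 248), (24, 172, 234), (23, 186, 170), (23, 182, 123)]
160 [(26, 166, 247), (26, 167, 248), (26, 164, 249), (26, 163, 250), (25, 169, 239)]
163 [(26, 163, 249), (26, 165, 248), (26, 163, 249), (26, 156, 251), (27, 158, 251)]
166 [(27, 160, 249), (26, 163, 249), (27, 167, 248), (27, 159, 250), (26, 162, 251)]
169 [(26, 167, 248), (26, 162, 249), (27, 160, 250), (27, 159, 250), (26, 170, 249)]
172 [(26, 170, 247), (26, 166, 249), (27, 163, 249), (26, 161, 250), (24, 170, 241)]
175 [(27, 161, 248), (26, 165, 248), (27, 162, 249), (27, 160, 250), (22, 174, 207)]
178 [(26, 169, 247), (27, 163, 249), (26, 161, 250), (27, 161, 250), (22, 151, 147)]
181 [(27
[... 499 characters left out ...]
24.049434661865234, 23.672550201416016), 76.74641418457031) (238, 153, 36, 36)
170 ((493.07177734375, 302.0304870605469), (23.698495864868164, 23.50269317626953), 76.57603454589844) (238, 153, 36, 36)
200 ((493.0729064941406, 301.8590393066406), (23.119216918945312, 22.978626251220703), 76.48106384277344) (239, 154, 35, 33)
220 ((486.2529296875, 303.49090576171875), (22.651121139526367, 9.235020637512207), 79.788818359375) (239, 154, 17, 31)
[[300, 110], [299, 198], [216, 200], [207, 112], [230, 104], [280, 104]] [[533.4, 345.1], [535.1, 261.0], [453.6, 259.0], [448.1, 343.3], [469.4, 350.4], [515.0, 350.4]]
collar ((471.026611328125, 296.406982421875), 10.443467140197754) (228, 153, 11, 22)
```

```bash
python3 -m inch '[[[0.7,-0.1,1.5,6.5],[1.36,-0.28,4,13.3],[1.36,-0.28,7,13.3],[1.36,-0.28,9,13.3],[1.36,-0.28,9,13.3],[1.36,-0.28,9,13.3]]]'; python3 -m inch '[[[0,0,0,0],[0,0,0,0]]]'
python3 - <<'E'
from h import *
s=sensors.read_state();print(s["eef_pos"],s["tool_rot"])
E
```

```text
clock: 1.62
eef_pos: [492.8, 301.6, 140.7]
tool_rot: [-3.141, 0.002, 1.336]
force: [0.2, -0.4, 0.0]
width: 85.1
gripper_force: 0.0
clock: 1.78
eef_pos: [493.8, 303.5, 143.0]
tool_rot: [3.139, -0.002, 1.337]
force: [0.8, -0.5, 0.1]
width: 85.4
gripper_force: 0.0
[493.82885323 303.53318183 143.00315102] [ 3.13923341e+00 -2.17278515e-03  1.33722551e+00]
```

```bash
python3 -m inch '[[[-0.05,0,3.5,0],[-0.1,0,6,0],[-0.1,0,7.5,0],[-0.1,0,7.5,0],[-0.1,0,7.5,0]]]'; python3 -m inch '[[[0,0,0,0],[0,0,0,0],[0,0,0,0],[0,0,0,0],[0,0,0,0],[0,0,0,0]]]' 2.0;python3 -m inch '[[[0,0,0,0],[0,0,0,0],[0,0,0,0],[0,0,0,0]]]'
```

```text
clock: 2.2
eef_pos: [492.6, 302.7, 67.0]
tool_rot: [3.141, -0.001, 1.338]
force: [1.1, 1.0, 0.0]
width: 85.5
gripper_force: 0.0
clock: 2.7
eef_pos: [492.4, 303.0, 67.1]
tool_rot: [3.141, -0.001, 1.339]
force: [-0.3, -0.4, 4.6]
width: 23.5
gripper_force: 59.5
clock: 3.03
eef_pos: [492.5, 303.0, 67.1]
tool_rot: [3.141, -0.001, 1.339]
force: [0.6, -0.9, 5.7]
width: 23.3
gripper_force: 59.5
```

```bash
python3 -m inch '[[[0,0,-1,0],[0,0,-3,0],[0,0,-6,0],[0,0,-9,0],[0,0,-11,0],[0,0,-11,0],[0,0,-11,0],[0,0,-11,0]]]'
python3 - <<'E'
from h import *
s=sensors.read_state();print(s["eef_pos"],s["force"],s["qpos"],s["width"])
for n in("side","scene","wrist"):
    i=get_image(n);cv2.imwrite(f"pics/{n}2.png",i);p=camera_params(n)
    t=s["eef_pos"];a=proj([[t[0],t[1],t[2]-52],[t[0],t[1],t[2]-12],[t[0],t[1],t[2]+24]],p);print(n,a.round(1).tolist())
E
```

```text
clock: 3.7
eef_pos: [491.2, 302.3, 175.7]
tool_rot: [-3.14, 0.001, 1.339]
force: [-0.3, -0.1, -1.5]
width: 23.2
gripper_force: 58.9
[491.16239631 302.2639696  175.71605887] [-0.3471701  -0.14694681 -1.47934051] [-0.65788937  0.59252604  0.08917512  1.78538862 -0.07181698  0.76846852
 -0.76414754] 23.215100940299624
side [[190.5, 120.5], [189.5, 107.4], [188.5, 95.2]]
scene [[322.7, 135.9], [324.2, 123.4], [325.6, 111.6]]
wrist [[259.7, 212.1], [259.7, 238.5], [259.9, 275.4]]
```

Lifted. I'll carry it to the approach spot, then look at the pin from both fixed cameras, which are closer there.

```bash
python3 -m inch '[[[-4,1,0,-6],[-8,2,0,-12],[-12,2.9,0,-18.9],[-16,3.8,0,-18.9],[-20,4.7,0,-18.9],[-24,5.7,0,-18.9],[-28,6.6,0,-18.9],[-32,7.6,0,-18.9]]]'; python3 -m inch '[[[-2.4,-0.2,0,0],[-2.4,-0.2,2,0],[-2.4,-0.2,4,0],[-2.4,-0.2,4,0],[-2.4,-0.2,4,0],[-2.4,-0.2,4,0]]]'
python3 - <<'E'
from h import *
s=sensors.read_state();print(s["eef_pos"],s["tool_rot"],s["force"],s["qpos"])
o=[]
for n in("side","scene"):
    i=get_image(n);cv2.imwrite(f"pics/{n}3.png",i);p=camera_params(n)
    t=s["eef_pos"];a=proj([[t[0],t[1],t[2]-52],[t[0],t[1],t[2]-12],[t[0],t[1],t[2]+24]],p);print(n,a.round(1).tolist())
    x,y=a[0].astype(int);c=i[y-50:y+30,x-45:x+45];o.append(cv2.resize(c,None,fx=4,fy=4,interpolation=0));print(x-45,y-50)
cv2.imwrite("pics/c3.png",np.hstack(o))
E
```

```text
clock: 4.52
eef_pos: [491.3, -28.1, 175.5]
tool_rot: [-3.14, -0.0, 1.669]
force: [0.6, 0.3, -1.2]
width: 23.2
gripper_force: 58.9
clock: 5.02
eef_pos: [492.8, -49.9, 136.5]
tool_rot: [-3.141, -0.0, 1.669]
force: [-0.6, -0.5, -1.2]
width: 23.6
gripper_force: 59.1
[492.83604901 -49.88987869 136.46738851] [-3.14132373e+00 -2.51209215e-04  1.66935377e+00] [-0.62379727 -0.54649232 -1.16878552] [ 0.06468067  0.55391692 -0.02938195  2.03459272  0.02898639  0.55376506
  0.11358675]
side [[227.0, 197.9], [226.6, 183.0], [226.2, 168.9]]
181 147
scene [[230.5, 199.6], [229.7, 186.6], [228.9, 174.2]]
185 149
```

View pics/c3.png

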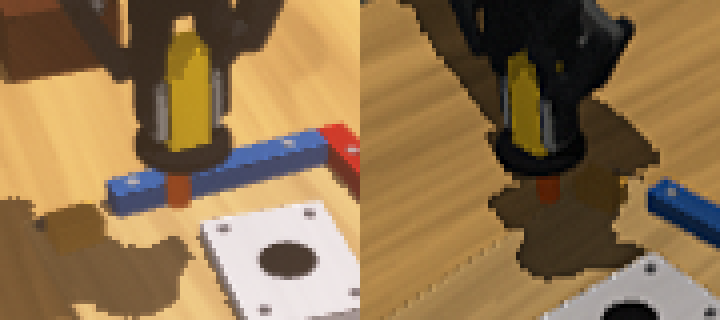

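The crops show the orange pin at side (225.3,198) against the collar centre (226.1), and at scene (231.8,200) against the collar centre (229.8). Solving both puts the crank offset at about (0,+6) mm in world axes. Next I lower the stick beside the plate, with the contact line about 11 mm below its centre.

```bash
python3 -m inch '[[[-0.4,0,2,0],[-0.8,0,4.5,0],[-0.8,0,6.2,0],[-0.8,0,6.9,0],[-0.8,0,6.9,0],[-0.8,0,6.9,0],[-0.8,0,6.9,0],[-0.8,0,6.9,0]]]'; python3 -m inch '[[[0,0.3,0,0],[0,0.6,0,0],[0,0.9,0,0],[0,1.1,0,0],[0,1.1,0,0],[0,1.1,0,0]]]'
```

```text
clock: 5.78
eef_pos: [494.4, -58.2, 68.5]
tool_rot: [3.139, 0.0, 1.669]
force: [0.7, -0.4, -0.7]
width: 23.5
gripper_force: 59.1
clock: 6.28
eef_pos: [504.5, -57.2, 67.3]
tool_rot: [-3.142, -0.0, 1.669]
force: [-0.1, 0.3, -1.2]
width: 23.5
gripper_force: 59.1
```

```bash
python3 -m inch '[[[0,0.3,0,0],[0,0.6,0,0],[0,0.9,0,0],[0,1.2,0,0],[0,1.5,0,0],[0,1.8,0,0],[0,2.0,0,0],[0,2.0,0,0]]]'
python3 - <<'E'
from h import *
s=sensors.read_state();print(s["eef_pos"],s["force"])
o=[]
for n in("side","scene"):
    i=get_image(n);cv2.imwrite(f"pics/{n}4.png",i);p=camera_params(n)
    h=cv2.cvtColor(i,cv2.COLOR_BGR2HSV);H,S,V=cv2.split(h);m=(S<50)&(V>110)
    c=blob(m,tuple(map(float,proj([[570,-40,24]],p)[0])));r=rect(c,p,24);print(n,r,cv2.boundingRect(c))
    x,y=proj([[570,-40,24]],p)[0].astype(int);o.append(cv2.resize(i[y-45:y+45,x-45:x+45],None,fx=4,fy=4,interpolation=0))
cv2.imwrite("pics/c4.png",np.hstack(o))
E
```

```text
clock: 6.95
eef_pos: [525.1, -55.2, 67.3]
tool_rot: [3.141, 0.0, 1.669]
force: [-0.9, -0.5, -1.3]
width: 24.0
gripper_force: 59.1
[525.05503325 -55.15817069  67.30852329] [-0.89401168 -0.53291194 -1.28872797]
side ((566.85986328125, -33.2232666015625), (146.6292266845703, 81.84375), 89.77537536621094) (243, 192, 38, 39)
scene ((569.8851928710938, -39.68904495239258), (114.37786865234375, 80.82257843017578), 89.90336608886719) (229, 214, 54, 38)
```

View pics/c4.png

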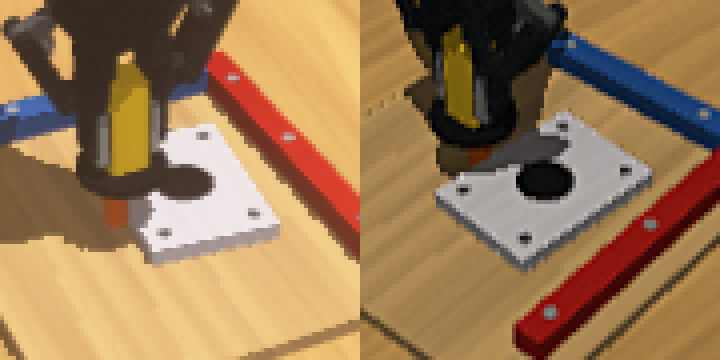

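The pin is in contact at the plate's -x edge (side crop (118,210)). The plate has moved about 12 mm and is turning towards square, with about 25 mm left.

```bash
python3 -m inch '[[[0,0.3,0,0],[0,0.6,0,0],[0,0.9,0,0],[0,1.2,0,0],[0,1.5,0,0],[0,1.7,0,0],[0,1.9,0,0],[0,1.9,0,0]]]'; python3 -m inch '[[[0,0.1,0,0],[0,0.2,0,0],[0,0.3,0,0],[0,0.3,0,0]]]';python3 -m inch '[[[0,0.1,0,0],[0,0.15,0,0],[0,0.15,0,0]]]'
```

```text
clock: 7.72
eef_pos: [543.9, -53.3, 67.3]
tool_rot: [3.141, -0.0, 1.669]
force: [0.5, -0.3, -1.5]
width: 23.5
gripper_force: 59.1
clock: 8.05
eef_pos: [546.3, -53.1, 67.3]
tool_rot: [3.141, -0.0, 1.669]
force: [0.0, -0.3, -1.0]
width: 23.6
gripper_force: 59.1
clock: 8.3
eef_pos: [547.9, -52.9, 67.3]
tool_rot: [3.141, -0.0, 1.669]
force: [-1.2, -0.2, -0.7]
width: 23.3
gripper_force: 59.1
```

```bash
for k in 1 ; do python3 -m inch '[[[0,0.05,0,0],[0,0.1,0,0],[0,0.1,0,0]]]'; done; python3 -m inch '[[[0,0.05,0,0],[0,0.05,0,0],[0,0.05,0,0]]]';python3 -m inch '[[[0,0.05,0,0],[0,0.05,0,0],[0,0.05,0,0]]]'
```

```text
clock: 8.55
eef_pos: [548.8, -52.9, 67.3]
tool_rot: [3.142, -0.0, 1.668]
force: [-1.0, 0.2, -0.9]
width: 23.3
gripper_force: 59.1
clock: 8.8
eef_pos: [549.3, -52.8, 67.3]
tool_rot: [3.141, -0.0, 1.669]
force: [-0.7, 0.5, -2.0]
width: 22.9
gripper_force: 59.1
clock: 9.05
eef_pos: [549.7, -52.8, 67.3]
tool_rot: [-3.142, -0.0, 1.668]
force: [-1.4, -0.1, -2.2]
width: 23.4
gripper_force: 59.1
```

```bash
python3 -m inch '[[[0,0.05,0,0],[0,0.05,0,0],[0,0.05,0,0]]]';python3 -m inch '[[[0,0.05,0,0],[0,0.05,0,0],[0,0.05,0,0]]]';python3 -m inch '[[[0,0.05,0,0],[0,0.05,0,0],[0,0.05,0,0]]]'
```

```text
clock: 9.3
eef_pos: [550.1, -52.8, 67.3]
tool_rot: [-3.142, -0.0, 1.668]
force: [-1.5, 0.9, -1.4]
width: 23.4
gripper_force: 59.1
clock: 9.55
eef_pos: [550.7, -52.6, 67.3]
tool_rot: [3.142, -0.0, 1.669]
force: [-1.1, -0.5, -0.9]
width: 23.2
gripper_force: 59.1
clock: 9.8
eef_pos: [551.3, -52.6, 67.3]
tool_rot: [3.141, -0.0, 1.668]
force: [-1.2, -1.3, -1.4]
width: 22.9
gripper_force: 59.1
```

```bash
cat > pl.py <<'E'
from h import *
def plate(n="scene",xy=(580,-40)):
    i=get_image(n);p=camera_params(n)
    h=cv2.cvtColor(i,cv2.COLOR_BGR2HSV);H,S,V=cv2.split(h)
    m=(S<50)&(V>110);c=blob(m,tuple(map(float,proj([[*xy,24]],p)[0])));r=rect(c,p,24)
    red=((H<8)|(H>174))&(S>130)&(V>60);q=rect(blob(red,tuple(map(float,proj([[644,-22,30]],p)[0]))),p,30)
    return r,q
for n in("scene","wrist"):print(n,*plate(n))
E
python3 pl.py; python3 -m inch '[[[0,0.05,0,0],[0,0.1,0,0],[0,0.1,0,0]]]'
```

```text
scene ((592.9891967773438, -35.155303955078125), (77.0445556640625, 114.92823028564453), 5.254214763641357) ((648.6417236328125, -27.903099060058594), (28.311466217041016, 227.04812622070312), 6.062648296356201)
wrist ((594.4083251953125, -32.7021598815918), (80.8774642944336, 110.9444808959961), 5.4109416007995605) ((639.7119140625, -13.170799255371094), (26.41205406188965, 163.6321563720703), 5.696667194366455)
clock: 10.15
eef_pos: [552.0, -52.5, 67.3]
tool_rot: [-3.141, -0.0, 1.668]
force: [-1.5, -0.5, -1.1]
width: 23.5
gripper_force: 59.1
```

```bash
python3 -m inch '[[[0,0.05,0,0],[0,0.1,0,0],[0,0.1,0,0]]]';python3 -m inch '[[[0,0.05,0,0],[0,0.05,0,0],[0,0.05,0,0]]]'
```

```text
clock: 10.4
eef_pos: [552.2, -52.5, 67.1]
tool_rot: [-3.14, -0.0, 1.669]
force: [-2.4, -0.6, -0.6]
width: 23.3
gripper_force: 59.2
clock: 10.65
eef_pos: [552.3, -52.4, 67.0]
tool_rot: [-3.139, -0.0, 1.668]
force: [-4.8, -0.2, 0.1]
width: 23.5
gripper_force: 59.3
```

```bash
python3 -m inch '[[[0,0.03,0,0],[0,0.03,0,0],[0,0.03,0,0],[0,0.03,0,0]]]'; python3 -m inch '[[[0,-0.3,0,0],[0,-0.6,0,0],[0,-1.2,0,0],[0,-1.2,0,0]]]'; python3 pl.py
```

```text
clock: 10.98
eef_pos: [552.4, -52.4, 67.0]
tool_rot: [-3.138, -0.0, 1.668]
force: [-5.6, -1.4, 0.8]
width: 23.3
gripper_force: 59.3
clock: 11.32
eef_pos: [541.8, -53.6, 67.6]
tool_rot: [3.141, 0.0, 1.668]
force: [0.1, -0.2, -1.7]
width: 23.3
gripper_force: 59.3
scene ((593.1958618164062, -34.9576416015625), (76.27029418945312, 115.11216735839844), 5.5529255867004395) ((648.5128784179688, -27.920028686523438), (28.296024322509766, 227.04324340820312), 6.132582187652588)
wrist ((595.01123046875, -32.43574142456055), (81.50102233886719, 110.65072631835938), 5.677891254425049) ((640.0088500976562, -16.114059448242188), (27.340299606323242, 169.60565185546875), 5.735208988189697)
```

```bash
python3 -m inch '[[[-3,0,0,0],[-5.5,0,0,0],[-6.2,0.5,0,6],[-6.2,2,0,12],[-6.2,3.5,0,18],[-6.2,4.2,0,24],[-6.2,4.2,0,31],[-6.2,4.2,0,38]]]'; python3 -m inch '[[[0,0,0,6],[0,0,0,12],[0,0,0,19],[0,0,0,26],[0,0,0,33],[0,0,0,40],[0,0,0,47],[0,0,0,52]]]'; python3 -m inch '[[[0,0,0,0],[0,0,0,0],[0,0,0,0]]]';python3 - <<'E'
from h import *
s=sensors.read_state();d=s["eef_pos"][:2]-[625.1,65.7];c,n=np.cos(.0988),np.sin(.0988);print(d@[c,n],d@[-n,c],s["qpos"][6])
i=get_image("scene");cv2.imwrite("pics/s5.png",i[130:310,150:390])
i=cv2.resize(i[130:310,150:390],None,fx=3,fy=3);cv2.imwrite("pics/s5.png",i)
E
```

```text
clock: 12.08
eef_pos: [591.3, -110.9, 67.4]
tool_rot: [3.14, -0.001, 1.0]
force: [-0.6, -0.5, -1.1]
width: 23.6
gripper_force: 59.4
clock: 12.75
eef_pos: [590.7, -110.8, 67.4]
tool_rot: [3.141, -0.001, 0.093]
force: [0.2, -0.7, -1.6]
width: 23.5
gripper_force: 59.4
clock: 13.0
eef_pos: [590.1, -111.0, 67.3]
tool_rot: [-3.142, -0.0, 0.1]
force: [0.2, -1.1, -0.9]
width: 23.5
gripper_force: 59.3
-52.211415220271235 -172.3746858128226 -0.8961332436051074
```

View pics/s5.png

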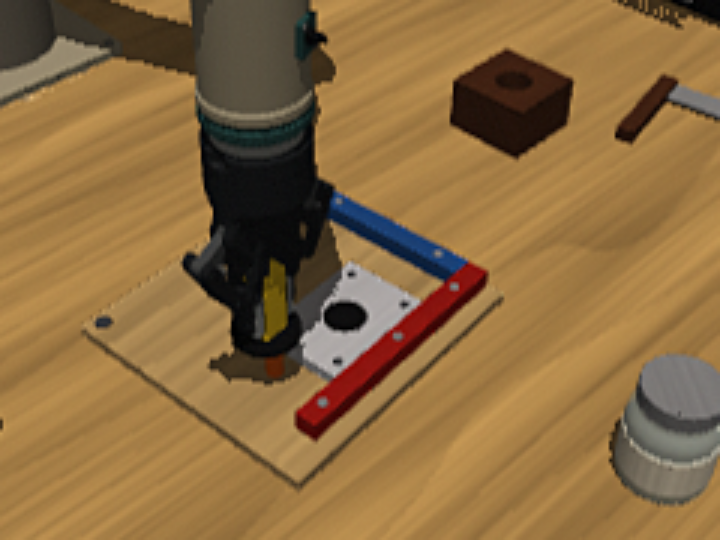

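The view shows the plate flush along the red fence. The stick stands clear behind its -y edge, with the pin at (275,365), and the socket is empty at (513,80).

```bash
python3 -m inch '[[[0,-0.5,0,0],[0,-1,0,0],[0,-1.3,0,0],[0,-1.6,0,0],[0.03,-1.9,0,0],[0.06,-2.2,0,0],[0.1,-2.5,0,0],[0.1,-2.8,0,0]]]';python3 -m inch '[[[0.03,-0.3,0,0],[0.06,-0.6,0,0],[0.1,-0.9,0,0],[0.13,-1.2,0,0],[0.16,-1.5,0,0],[0.2,-1.8,0,0],[0.2,-1.8,0,0]]]'; python3 pl.py
```

```text
clock: 13.72
eef_pos: [588.2, -83.0, 67.3]
tool_rot: [3.141, -0.0, 0.098]
force: [-0.3, -1.4, -1.5]
width: 23.4
gripper_force: 59.4
clock: 14.3
eef_pos: [588.4, -63.8, 67.2]
tool_rot: [-3.141, 0.0, 0.099]
force: [0.6, -0.2, -1.0]
width: 23.3
gripper_force: 59.4
scene ((593.1926879882812, 1.2728500366210938), (69.03572082519531, 112.30184173583984), 5.650135040283203) ((648.5128784179688, -27.920028686523438), (28.296024322509766, 227.04324340820312), 6.132582187652588)
wrist ((573.8934326171875, -44.82010269165039), (7.521884918212891, 4.869704723358154), 29.214153289794922) ((644.2757568359375, -27.688034057617188), (19.216279983520508, 210.2928009033203), 5.708289623260498)
```

```bash
python3 -m inch '[[[0.03,-0.3,0,0],[0.06,-0.6,0,0],[0.06,-0.7,0,0],[0.06,-0.7,0,0]]]';python3 -m inch '[[[0,-0.1,0,0],[0,-0.1,0,0],[0,-0.1,0,0]]]';python3 -m inch '[[[0,-0.1,0,0],[0,-0.1,0,0],[0,-0.1,0,0]]]'
```

```text
clock: 14.73
eef_pos: [588.3, -57.4, 67.3]
tool_rot: [-3.141, 0.0, 0.098]
force: [-0.2, -0.1, -1.6]
width: 23.5
gripper_force: 59.4
clock: 14.98
eef_pos: [588.2, -57.2, 67.3]
tool_rot: [3.141, -0.0, 0.098]
force: [-0.2, -0.4, -1.0]
width: 22.9
gripper_force: 59.4
clock: 15.23
eef_pos: [588.2, -57.0, 67.4]
tool_rot: [3.14, -0.0, 0.097]
force: [0.0, -3.4, -1.5]
width: 23.6
gripper_force: 59.3
```

```bash
python3 -m inch '[[[0,-0.05,0,0],[0,-0.05,0,0],[0,-0.05,0,0],[0,-0.05,0,0]]]'
```

```text
clock: 15.57
eef_pos: [588.2, -56.9, 67.4]
tool_rot: [3.14, -0.0, 0.097]
force: [0.6, -4.6, -3.4]
width: 23.3
gripper_force: 59.3
```

```bash
python3 -m inch '[[[0,-0.03,0,0],[0,-0.03,0,0],[0,-0.03,0,0],[0,-0.03,0,0]]]'; python3 -m inch '[[[0,0.3,0,0],[0,0.8,0,0],[0,2,0,0],[0,4,0,0],[0,5.5,0,0],[0,5.5,0,0]]]'; python3 pl.py
```

```text
clock: 15.9
eef_pos: [588.2, -56.8, 67.4]
tool_rot: [3.14, -0.001, 0.097]
force: [0.8, -5.5, -2.2]
width: 23.6
gripper_force: 59.3
clock: 16.4
eef_pos: [593.6, -115.2, 67.8]
tool_rot: [3.138, -0.001, 0.093]
force: [0.5, -0.6, -1.0]
width: 23.2
gripper_force: 59.6
scene ((589.4921264648438, 6.851528167724609), (75.95893859863281, 111.4488754272461), 6.080811023712158) ((649.0780029296875, -27.8482666015625), (28.363401412963867, 227.06216430664062), 5.826028823852539)
wrist ((590.952880859375, -1.2214164733886719), (79.23153686523438, 95.93309783935547), 5.592278003692627) ((646.470947265625, -49.34385681152344), (19.731184005737305, 161.3295440673828), 5.583119869232178)
```

```bash
python3 -m inch '[[[0,0,-3,0],[0,0,-7,-6],[0,0,-11,-13],[0,-3,-13,-20],[0,-6,-15,-27],[0,-9,-15,-34],[0,-10,-15,-41],[0,-10,-15,-48]]]'; python3 -m inch '[[[0,0,0,-7],[0,0,0,-14],[0,0,0,-21],[0,0,0,-23],[0,0,0,-23],[0,0,0,-23],[0,0,0,-23]]]'; python3 pl.py;python3 - <<'E'
from h import *
s=sensors.read_state();print(s["eef_pos"],s["tool_rot"],s["qpos"]);i=get_image("wrist");cv2.imwrite("pics/w6.png",i)
E
```

```text
clock: 17.17
eef_pos: [582.9, -3.3, 217.6]
tool_rot: [-3.138, -0.003, 0.95]
force: [-0.2, 0.2, -0.9]
width: 23.5
gripper_force: 59.6
clock: 17.75
eef_pos: [583.4, -9.7, 217.3]
tool_rot: [-3.141, -0.0, 1.337]
force: [-0.9, -0.0, -0.3]
width: 23.2
gripper_force: 59.6
scene ((589.154052734375, 6.771781921386719), (75.99085235595703, 111.39067840576172), 5.650135040283203) ((648.5128784179688, -27.920028686523438), (28.296024322509766, 227.04324340820312), 6.132582187652588)
wrist ((590.8682250976562, 6.614677429199219), (80.64125061035156, 111.63909149169922), 5.56826639175415) ((643.5449829101562, -22.496421813964844), (20.385404586791992, 219.48326110839844), 5.601033687591553)
[583.48157433 -10.03383014 217.27333841] [-3.14128979e+00 -6.77889115e-05  1.33677476e+00] [-0.13128673  0.55214836  0.1557307   1.72752519 -0.10677856  0.87043736
 -0.16343067]
```

View pics/w6.png

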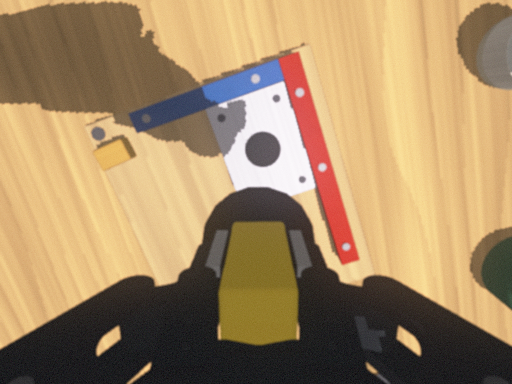

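The view shows the plate tight in the corner: its top edge meets the blue fence around (260,90) and its right edge meets the red fence, with angles 5.57 and 5.60 degrees. I'll take the stick back.

```bash
python3 -m inch '[[[3.5,-2,0,0],[7,-4,0,0],[10.6,-6,0,0],[14.2,-8,0,0],[17.8,-10,0,0],[21.4,-12,0,0],[25,-14.2,0,0],[28.3,-16,0,0]]]'; python3 -m inch '[[[0,0,0,0],[0,0,2,0],[0,0,4,0],[0,0,4,0],[0,0,4,0],[0,0,4,0]]]'
python3 - <<'E'
from h import *
s=sensors.read_state();print(s["eef_pos"],s["tool_rot"],s["force"]);e=np.array([492.5,302.5])-s["eef_pos"][:2];y=s["tool_rot"][2];print(e@[np.cos(y),np.sin(y)],e@[np.sin(y),-np.cos(y)])
E
```

```text
clock: 18.57
eef_pos: [492.0, 304.6, 217.4]
tool_rot: [-3.141, -0.0, 1.338]
force: [1.0, 0.6, -1.9]
width: 23.5
gripper_force: 59.6
clock: 19.07
eef_pos: [494.3, 301.8, 178.1]
tool_rot: [3.141, -0.001, 1.336]
force: [0.9, 0.1, -1.1]
width: 23.3
gripper_force: 59.6
[494.26071716 301.83621024 178.10417969] [ 3.14075128e+00 -6.62742535e-04  1.33617866e+00] [ 0.85565952  0.11580337 -1.06052508]
0.23628816917330336 -1.86679127683399
```

```bash
python3 -m inch '[[[0,-0.19,2,0],[0,-0.19,4,0],[0,-0.19,6,0],[0,-0.19,6.5,0],[0,-0.19,6.5,0],[0,-0.19,6.5,0]]]'; python3 -m inch '[[[0,0,0.7,0],[0,0,1.4,0],[0,0,1.6,0],[0,0,1.6,0]]]';  python3 -m inch '[[[0,0,0.7,0],[0,0,1.4,0],[0,0,2,0],[0,0,2.3,0],[0,0,2.5,0],[0,0,2.5,0]]]'
```

```text
clock: 19.57
eef_pos: [492.6, 302.6, 113.5]
tool_rot: [3.14, -0.001, 1.336]
force: [0.8, -0.4, -0.6]
width: 23.0
gripper_force: 59.6
clock: 19.9
eef_pos: [491.3, 302.2, 95.8]
tool_rot: [-3.141, 0.001, 1.337]
force: [-0.4, -0.5, -1.6]
width: 23.3
gripper_force: 59.6
clock: 20.4
eef_pos: [491.4, 302.1, 70.7]
tool_rot: [-3.141, 0.001, 1.337]
force: [0.1, 0.1, -0.4]
width: 23.2
gripper_force: 59.6
```

Down without contact; about 3.6 mm to go. I'll seat it, then release.

```bash
python3 -m inch '[[[0,0,0.1,0],[0,0,0.2,0],[0,0,0.25,0],[0,0,0.25,0]]]'; python3 -m inch '[[[0,0,0.05,0],[0,0,0.1,0],[0,0,0.1,0]]]'
```

```text
clock: 20.73
eef_pos: [491.7, 302.4, 68.9]
tool_rot: [3.142, -0.0, 1.337]
force: [-0.1, -0.8, -0.4]
width: 23.4
gripper_force: 59.6
clock: 20.98
eef_pos: [491.7, 302.4, 67.8]
tool_rot: [3.142, -0.0, 1.337]
force: [1.0, -0.4, -2.2]
width: 23.6
gripper_force: 59.6
```

```bash
python3 -m inch '[[[0,0,0.05,0],[0,0,0.1,0],[0,0,0.1,0]]]'; python3 -m inch '[[[0,0,0,0],[0,0,0,0],[0,0,0,0],[0,0,0,0],[0,0,0,0],[0,0,0,0]]]' 8.5; python3 -m inch '[[[0,0,-1,0],[0,0,-3,0],[0,0,-6,0],[0,0,-10,0],[0,0,-13,0],[0,0,-15,0],[0,0,-15,0],[0,0,-15,0]]]'
python3 - <<'E'
from h import *
i=get_image("wrist");p=camera_params("wrist");cv2.imwrite("pics/w7.png",i)
H,S,V=cv2.split(cv2.cvtColor(i,cv2.COLOR_BGR2HSV))
for t in(150,170,200):print(rect(blob((H>20)&(H<36)&(S>140)&(V>t)),p,121))
j=get_image("side");a=cv2.resize(j[100:240,150:330],(540,420),interpolation=0);cv2.imwrite("pics/s7.png",a)
E
```

```text
clock: 21.23
eef_pos: [491.8, 302.4, 67.1]
tool_rot: [3.141, -0.0, 1.337]
force: [-2.2, -0.3, 2.7]
width: 23.3
gripper_force: 60.2
clock: 21.73
eef_pos: [491.7, 302.4, 66.8]
tool_rot: [3.142, -0.0, 1.337]
force: [0.1, -0.4, 0.3]
width: 85.0
gripper_force: 0.0
clock: 22.4
eef_pos: [492.4, 302.8, 218.7]
tool_rot: [3.139, -0.003, 1.337]
force: [-0.4, 0.6, -0.1]
width: 84.9
gripper_force: 0.0
((489.86895751953125, 302.7385559082031), (23.564857482910156, 23.694185256958008), 76.70368957519531)
((490.1293029785156, 302.29583740234375), (22.823104858398438, 22.984241485595703), 76.70268249511719)
((490.1254577636719, 302.2963562011719), (22.822195053100586, 22.957138061523438), 76.70368957519531)
```

View pics/s7.png

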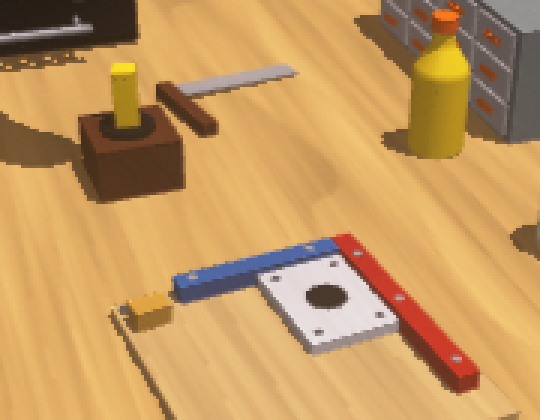

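The stick stands upright in its holder with the collar down, within 3 mm of where it started. The plate sits in the corner against both fences, and the brass block is where it was. Handing in.

```bash
python3 -c "
from cell import order
print(order.finish_job())"
```

```text
the job is handed in; nothing more can be done
None
```

The job is handed in, with no verdict shown: the plate was pressed home at about 5.5 N on each fence and images show it touching both, and the stick is back upright in its holder, collar down, at about 22 s on the clock.

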